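# Draw the fuse from a bench supply unit

## Robot

A 6-joint arm with a two-finger parallel gripper is mounted at the origin on a cart in front of the work surface, level with it; the furniture and walls round the work are solid. World frame = base frame: x ahead of the robot, y to its left, z up, the work surface at z = 0. Lengths are in m, angles in degrees, forces in N, time in s.
With the tool pointing down it reaches from about 0.4 to 0.825 m from the base axis. Payload 7 kg.
Tool frame: the origin (TCP) lies midway between the tips of the shut fingers; the grasp point (between the pads) lies 19 mm behind it; z points along the fingers, y is the line along which they close (so a half turn about z gives the same grasp; the last joint's range is limited). The gripper opens to 88 mm and grips with 3 to 60 N. Pads are 19 mm wide; open, the fingers measure 130 mm over their backs; the gripper's body (78 mm by 193 mm) begins 47 mm behind the grasp point.
Start: joints at [83.142, 20.546, 0.682, 0, -70.136, -16.507], TCP at [0.268, 0.62, 0.227] pointing down, gripper open.
Joint ranges: [-176.03, 176.03], [-82.01, 121.73], [-58.28, 71.71], [-173.87, 95.51], [-174.79, -0.11], [-173.66, 173.66]. Speed limits (degrees/s): [136.94, 136.94, 172.46, 180, 180, 180].

## Interface

Orientations are given as [roll, pitch, yaw] about the fixed x, y, z axes, in that order (R = Rz(yaw) Ry(pitch) Rx(roll)).
In Python, from plant import ctrl gives the robot as it stands.
- The arm moves only by the tool arm_command, never from a script. Its argument "steps" is a list of rows, each an object with "translation": the shift along the tool's x, y, z in mm, a list of three; "rotation": the turn, a rotation vector about the tool's x, y, z in units of 5 degrees (1.0 is 5 degrees), a list of three; "claw": the finger opening in mm, from 0 to 87.6. In form: [{"translation": [x, y, z], "rotation": [rx, ry, rz], "claw": claw}, ...]. A call has 1 to 5 rows; each row is the pose to reach, as a shift and turn from the pose commanded when the call began, along the tool's axes at that moment; what a row does not reach only later rows make up. A row lasts 1/10 s, in which the tool goes at most 50 mm and 8.59 degrees, less where a joint would pass 70% of its speed; a pose out of reach is approached as far as the arm can. A call with a gripper value outside its range is refused whole. The fingers move at their own pace and stop on an object; the grip force is fixed at half the most. Time passes only in rows, so rows that repeat a pose let the fingers close. It gives the time, the measured TCP pose, the force, the opening and the grip force at its end, in the units of the state.
- ctrl.get_obs(): the state, without advancing time (a new reading comes with each control period).
- ctrl.snapshot(name): name is "scene" or "top" or "wrist"; returns (picture, depth): 400x640x3 uint8, red, green, blue; 400x640 float32, m along the optical axis (not along the pixel's ray), 0 where there is no reading.
- ctrl.calibration(name): a dict with "vertical_fov" (degrees; the focal length in pixels is half the picture's height over the tangent of half this angle, whatever the lens; pixels are square), "cx", "cy" (the principal point, pixels), "rvec" (rotation vector, rad) and "tvec" (3), from world to camera coordinates, as OpenCV has them; the wrist camera has in their place "hand_eye" (4x4, takes a point from camera to tool coordinates, whose origin is the TCP and whose axes are the flange's). Camera axes: x right, y down, z forward; pixel columns grow to the right and rows downward; lengths in m; the calibration is good to about 2 mm. A picture is of the moment at which its call begins: read the wrist's pose just before it. calibration takes no time and is no camera call.
- ctrl.close_job(): hands the job in; it is judged then, once.
The state is a dict: "clock": time; "joint_pos": joint angles; "qvel": joint speeds; "tau": joint torques, N m; "tool_pos": TCP position; "orientation": TCP orientation; "force": force on the tool from outside, world axes, zero at the start; "moment": the same for the moment, N m; "opening": finger opening in m; "gripper_force": force on a finger pad.
Only numpy, scipy, OpenCV 4.12 (cv2) and the standard library are available. Lean on these libraries where they do the work, as an engineer would, in place of code of your own. Each camera call takes 0.05 s, during which the arm holds its last target. There are 200 camera calls.

## Task

The fuse of the grey bench supply unit is to be changed. Swing the flip cover on its top panel open by its finger tab, well past upright, unscrew the round fluted fuse cap beneath it counter-clockwise until you feel its thread let go, without wrenching it or pulling hard against the thread, then draw the fuse carrier straight out and set it down gently in the open parts tin. Leave the cover open and the other things on the bench where they are.

Things in the scene. Friction and masses are not known exactly. Their poses are not given: they have to be found in the camera images.
- power_unit: grey bench supply unit, flat case 150 (x) x 180 (y) x 70 mm high, fixed; origin at the centre of its underside, z up, front faces its -x. Its fuse holder stands upright in the top panel at (-8, +30) mm: a black collar 42 mm across, 4 mm high, in a 2 mm flange 66 mm across; a flat outlet lies beside it
- flip_cover (a joint): grey plastic flip cover over the fuse cap, on a pin along the unit's y behind the cap; 0 = shut, grows as it opens up and backwards, stop at 2.3; starts at 0 to 0.12. Stiff (about 2 N at the tab), stays where it is left. 50 mm wide, skirts 14 mm deep; open past 1.75 it leaves the gripper room above the cap
- cover_tab (a point): middle of the cover's finger tab: the tab is 14 mm wide along y, 5 mm thick, its free end 8 mm in front of this point, the cover's front skirt 14 mm behind it. Pinched by its two sides from above it pivots between the pads as it swings. When shut, x points to the hinge
- cover_hinge (a point): middle of the hinge pin, 31 mm above the top panel, 40 mm behind the fuse holder's axis, 83 mm from the tab point. Its two ears stand 36 to 44 mm behind that axis, 17 to 24 mm to either side, and are as high as the pin
- holder_mouth (a point): centre of the collar's rim, on the fuse holder's axis, 74 mm above the bench; z along the axis. The thread below is right-handed, coarse, two-start: two entry slots, unseen under the cap. The lugs must be turned about 25 to 80 degrees to reach them (differs each time); in a slot they have some 18 degrees of play, then a hard stop
- fuse_carrier: fuse carrier, 56 mm long, 50 to 80 g: white barrel with brass foot, 19 mm across, 36 mm long, under a black cap. Origin at the foot, z up through the cap. Two lugs (6 mm wide, 15.5 mm from the axis, 22 to 26 mm above the foot) sit under the thread and stand a pull, push or twist of 22 N. Freed, a spring of 2 to 3 N lifts it up to 8 mm; clear after 40 mm
- cap_top (a point): centre of the top of the fluted round black fuse cap, 30 mm across, sides 36 to 55 mm above the carrier's foot; at the start its underside is 2 to 6 mm above the collar's rim. Counter-clockwise from above unscrews; it climbs about 0.06 mm a degree. A light upward pull (3 to 8 N) while turning shows when it lets go
- parts_tin: green hinged tin for small parts, 69 (x) x 103 (y) x 27 mm, 0.3 kg, loose, its lid standing open at its +x side, leaning back, 90 mm high; origin at the centre of its underside, z up. Inside about 63 x 96 mm, walls 24 mm high, floor 1 mm above the bench
- flux_syringe: flux syringe, 129 mm long; to be left alone
- box_relay: small black relay 28 x 28 x 22 mm, in front of the tin; to be left alone
- big_capacitor: standing capacitor, 35 mm across, 51 mm high, behind the supply unit; to be left alone
- tape_roll: roll of orange tape, 73 mm across, 19 mm high, at the back; to be left alone
- spare_fuses: brown block with two white fuses, 20 x 45 x 22 mm, in front of the supply unit; to be left alone
Mind the look-alikes: they are no part of the job. There is more than one size of the parts_tin; the one meant has the size given above.

How it is judged:
By the outcome, as a careful person would: the job done as asked, in the order asked, and still so for the second after the job is handed in, with the robot touching nothing.
It also fails if it takes over 72 s, if anything falls off the work surface, if the arm or the gripper's body presses on something with over 40 N, if the wrist force passes 120 N, or if a joint passes its speed limit or range.

## Working session

There is one attempt and no reset: what is moved stays moved. The work goes in short steps, Python scripts to look and compute and a tool call to move; the robot and the scene stay as the last step left them, time stands still between calls to the robot, and variables do not carry over. Pictures are saved under pics/ and viewed, at most 10 in all, crops included, and the job is handed in when it is done.

Besides the shell and the picture viewer there is one more tool, called after ">>>" as a command line: name --argument value ..., lists and objects as JSON in quotes. arm_command: Moves the arm, as the interface text tells. Its arguments: {"type":"object","properties":{"steps":{"type":"array"}},"required":["steps"]}

```bash
ls; mkdir -p pics; cat > h.py <<'E'
import numpy as np, cv2
from scipy.spatial.transform import Rotation as R
from plant import ctrl
def T_tool():
    o=ctrl.get_obs(); T=np.eye(4); T[:3,:3]=R.from_euler('xyz',o['orientation'],degrees=True).as_matrix(); T[:3,3]=o['tool_pos']; return T
def snap(name):
    c=ctrl.calibration(name)
    if name=='wrist': Tw=T_tool()@np.array(c['hand_eye'])
    else:
        M=np.eye(4); M[:3,:3]=cv2.Rodrigues(np.array(c['rvec'],float))[0]; M[:3,3]=np.ravel(c['tvec']); Tw=np.linalg.inv(M)
    im,d=ctrl.snapshot(name)
    f=200/np.tan(np.radians(c['vertical_fov'])/2)
    v,u=np.mgrid[:400,:640]
    P=np.stack([(u-c['cx'])/f*d,(v-c['cy'])/f*d,d],-1)@Tw[:3,:3].T+Tw[:3,3]
    P[d==0]=np.nan
    return im,d,P,Tw,f,c
def save(im,fn): cv2.imwrite('pics/'+fn,im[...,::-1])
def st():
    o=ctrl.get_obs()
    for k in ('clock','joint_pos','tool_pos','orientation','force','moment','opening','gripper_force'): print(k,np.round(o[k],4).tolist())
E
python3 - <<'E'
from h import *
st()
for n in ('scene','top'):
    im,d,P,Tw,f,c=snap(n); save(im,n+'1.png'); np.save(n+'P.npy',P); np.save(n+'I.npy',im)
    print(n,f,Tw[:3,3].round(3),Tw[:3,2].round(2))
print(ctrl.calibration('wrist'))
E
```

```text
pics
clock 0.0
joint_pos [83.1426, 20.5943, 0.6334, -0.023, -70.1341, -16.5086]
tool_pos [0.2675, 0.6192, 0.2256]
orientation [179.9028, -0.0063, -23.3738]
force [0.338, -0.7127, -0.1151]
moment [0.0107, 0.0795, 0.0048]
opening 0.0878
gripper_force 0.0
scene 377.28356305876673 [0.015 0.494 0.535] [ 0.63 -0.58 -0.52]
top 491.6796120226511 [ 0.333 -0.014  1.011] [ 0.2   0.01 -0.98]
{'vertical_fov': 71.993132710989, 'cx': 318.0200902434397, 'cy': 198.3360236017858, 'hand_eye': array([[ 2.56029896e-04, -9.60159616e-01, -2.79452046e-01,
         7.62067372e-02],
       [ 9.99999838e-01,  3.88138631e-04, -4.17406803e-04,
         7.54740434e-04],
       [ 5.09243291e-04, -2.79451893e-01,  9.60159560e-01,
        -1.57991479e-01],
       [ 0.00000000e+00,  0.00000000e+00,  0.00000000e+00,
         1.00000000e+00]])}
```

View pics/top1.png

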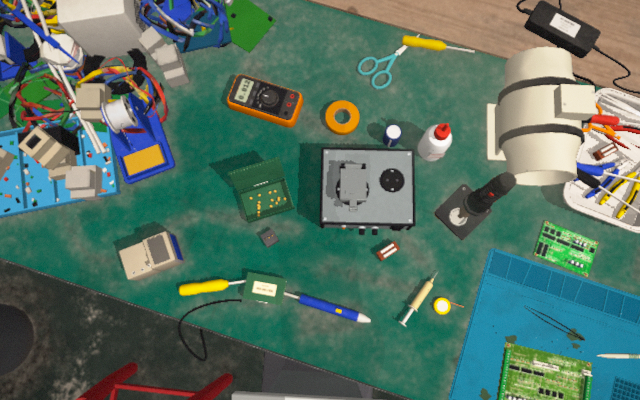

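View pics/scene1.png

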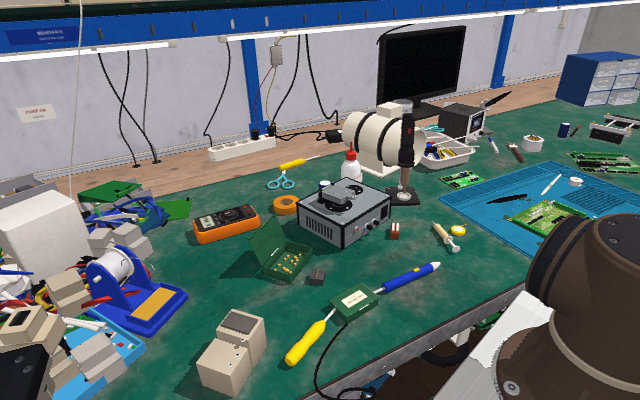

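Top picture: the unit is at (367,188), with its cover at (350,185) and the flat outlet at (392,180). An open green tin stands at (263,193) with the relay at (268,237) in front of it. A green box at (264,288) belongs to the soldering iron. I'll measure these and enlarge.

```bash
python3 - <<'E'
from h import *
P=np.load('topP.npy'); im=np.load('topI.npy')
c=cv2.resize(im[120:260,210:440],None,fx=3.4,fy=3.4,interpolation=cv2.INTER_CUBIC); save(c,'crop1.png')
def box(m,n):
    u=np.argwhere(m); q=P[m]; r=cv2.minAreaRect(q[:,:2].astype(np.float32)*1000); print(n,len(q),'center',np.round(r[0],1),'size',np.round(r[1],1),'ang',round(r[2],1),'z',np.nanpercentile(q[:,2],[5,50,95]).round(3))
def win(u0,u1,v0,v1):
    m=np.zeros((400,640),bool); m[v0:v1,u0:u1]=1; return m
z=P[...,2]
w=win(312,420,140,235)
box(w&(z>.060)&(z<.078),'unit top'); box(w&(z>.085),'cover')
w=win(225,297,150,225)
box(w&(z>.015)&(z<.034),'tin rim'); box(w&(z>.03),'lid'); 
box(win(255,282,225,248)&(z>.012),'relay')
box(win(240,290,270,305)&(z>.008),'greenbox')
for p in [(345,170),(350,185),(350,200),(350,206),(392,180),(270,200),(320,148),(409,150),(320,225),(414,228)]: print(p,P[p[1],p[0]].round(4))
o=np.array([P[r,330:375,2] for r in range(158,216,2)])
for i,r in enumerate(range(158,216,2)): print(r,(o[i,::3]*1000).round().tolist())
E
```

```text
unit top 6184 center [560.1 -83.2] size [156.6 185.9] ang 1.9 z [0.068 0.071 0.074]
cover 1091 center [547.9 -53.6] size [93.8 49.6] ang 2.1 z [0.103 0.107 0.112]
tin rim 307 center [534.2 121.5] size [ 71.8 101.3] ang 20.4 z [0.017 0.026 0.033]
lid 1030 center [574.9 136.6] size [ 26.  103.3] ang 22.2 z [0.033 0.062 0.092]
relay 190 center [454.1 107.9] size [28.7 27.7] ang 34.7 z [0.014 0.017 0.02 ]
greenbox 1115 center [352.3 110.2] size [101.   58.5] ang 88.8 z [0.017 0.021 0.024]
(345, 170) [ 0.5794 -0.037   0.1047]
(350, 185) [ 0.5495 -0.0476  0.1094]
(350, 200) [ 0.5209 -0.0489  0.1085]
(350, 206) [ 0.5092 -0.0494  0.1098]
(392, 180) [ 0.5729 -0.131   0.0723]
(270, 200) [ 5.344e-01  1.146e-01 -5.000e-04]
(320, 148) [ 0.654   0.0162 -0.0011]
(409, 150) [ 0.6368 -0.1634  0.0703]
(320, 225) [0.4867 0.0067 0.0025]
(414, 228) [ 0.4912 -0.1882  0.0008]
158 [70.0, 70.0, 69.0, 70.0, 69.0, 72.0, 71.0, 74.0, 69.0, 70.0, 70.0, 73.0, 70.0, 69.0, 69.0]
160 [71.0, 70.0, 73.0, 76.0, 67.0, 70.0, 72.0, 72.0, 72.0, 71.0, 70.0, 70.0, 68.0, 69.0, 70.0]
162 [70.0, 71.0, 72.0, 70.0, 71.0, 69.0, 72.
[... 1995 characters left out ...]
107.0, 107.0, 73.0, 72.0]
202 [73.0, 71.0, 72.0, 71.0, 68.0, 71.0, 71.0, 109.0, 113.0, 75.0, 72.0, 71.0, 69.0, 69.0, 72.0]
204 [70.0, 73.0, 72.0, 71.0, 70.0, 72.0, 73.0, 110.0, 109.0, 70.0, 72.0, 70.0, 71.0, 68.0, 71.0]
206 [71.0, 72.0, 70.0, 69.0, 71.0, 69.0, 71.0, 111.0, 113.0, 70.0, 71.0, 69.0, 69.0, 70.0, 72.0]
208 [72.0, 75.0, 71.0, 71.0, 68.0, 73.0, 71.0, 109.0, 114.0, 70.0, 70.0, 68.0, 69.0, 70.0, 69.0]
210 [70.0, 68.0, 70.0, 69.0, 69.0, 70.0, 71.0, 109.0, 112.0, 71.0, 74.0, 73.0, 69.0, 74.0, 71.0]
212 [68.0, 70.0, 73.0, 73.0, 72.0, 69.0, 71.0, 73.0, 72.0, 69.0, 72.0, 71.0, 71.0, 72.0, 72.0]
214 [70.0, 70.0, 69.0, 69.0, 69.0, 72.0, 71.0, 68.0, 72.0, 71.0, 67.0, 72.0, 68.0, 70.0, 68.0]
```

View pics/crop1.png

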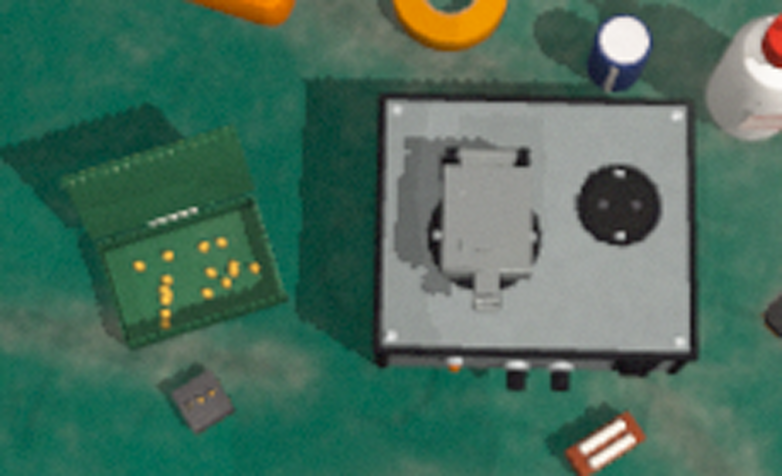

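The crop shows the cover's tab at about (487,300), i.e. (353,208) in the top view, pointing at the robot. There are two green candidates. The open one at (263,193) measures 72 x 101 mm with its lid at +x, which fits 69 x 103. The other, at (264,288), is a closed 101 x 58 box. The relay lies in front of the first, so that is the tin. I'll move above the tab now and look again from there.

```bash
cat >> h.py <<'E'
def go(p,yaw,tilt=0):
    T=T_tool(); Rt=R.from_euler('z',yaw,degrees=True)*R.from_euler('x',180,degrees=True)*R.from_euler('y',tilt,degrees=True)
    print('trans',(T[:3,:3].T@(np.array(p)-T[:3,3])*1000).round(1).tolist(),'rot',((R.from_matrix(T[:3,:3]).inv()*Rt).as_rotvec(degrees=True)/5).round(2).tolist())
E
python3 - <<'E'
from h import *
go([.49,-.053,.25],2)
E
```

```text
trans [470.9, 528.8, -23.4] rot [0.02, 0.0, -5.07]
```

>>> arm_command --steps '[{"translation": [30,35,-20],"rotation": [0,0,0],"claw": 87},{"translation": [60,67,-40],"rotation": [0,0,0],"claw": 70},{"translation": [90,100,-50],"rotation": [0,0,0],"claw": 50},{"translation": [120,134,-50],"rotation": [0,0,0],"claw": 36},{"translation": [150,168,-50],"rotation": [0,0,0],"claw": 36}]'

```text
clock: 0.6
tool_pos: [0.339, 0.4041, 0.2767]
orientation: [-180.0, 0.0, -23.4]
force: [0.8, -0.6, 0.5]
opening: 0.0601
gripper_force: 0.0
```

>>> arm_command --steps '[{"translation": [32,36,0],"rotation": [0,0,0],"claw": 36},{"translation": [64,72,0],"rotation": [0,0,0],"claw": 36},{"translation": [96,108,0],"rotation": [0,0,0],"claw": 36},{"translation": [128,144,0],"rotation": [0,0,0],"claw": 36},{"translation": [160,180,0],"rotation": [0,0,0],"claw": 36}]'

```text
clock: 1.1
tool_pos: [0.4142, 0.1753, 0.2766]
orientation: [-180.0, -0.0, -23.3]
force: [0.9, 0.8, 0.6]
opening: 0.0362
gripper_force: 0.0
```

>>> arm_command --steps '[{"translation": [32,36,5],"rotation": [0,0,-1],"claw": 36},{"translation": [64,72,10],"rotation": [0,0,-2],"claw": 36},{"translation": [96,108,15],"rotation": [0,0,-3],"claw": 36},{"translation": [128,144,20],"rotation": [0,0,-4],"claw": 36},{"translation": [160,180,26],"rotation": [0,0,-5.08],"claw": 36}]'

```text
clock: 1.6
tool_pos: [0.4899, -0.0535, 0.2505]
orientation: [-180.0, -0.0, 2.3]
force: [1.2, 1.6, -0.0]
opening: 0.0359
gripper_force: 0.0
```

>>> arm_command --steps '[{"translation": [0,0,0],"rotation": [0,0,0],"claw": 30},{"translation": [0,0,0],"rotation": [0,0,0],"claw": 30},{"translation": [0,0,0],"rotation": [0,0,0],"claw": 30}]'

```text
clock: 1.9
tool_pos: [0.4895, -0.0511, 0.2505]
orientation: [-180.0, 0.0, 2.0]
force: [0.6, 0.4, 0.6]
opening: 0.03
gripper_force: 0.0
```

```bash
python3 - <<'E'
from h import *
st()
im,d,P,Tw,f,c=snap('wrist'); save(im,'w1.png'); np.save('w1P.npy',P); np.save('w1I.npy',im)
E
```

```text
clock 1.9
joint_pos [16.9673, 2.162, -19.5405, -0.0132, -68.3123, 75.0199]
tool_pos [0.4895, -0.0511, 0.2505]
orientation [-179.992, 0.0175, 1.9823]
force [0.5673, 0.3558, 0.6471]
moment [0.0151, 0.0363, 0.0176]
opening 0.03
gripper_force 0.0
```

View pics/w1.png

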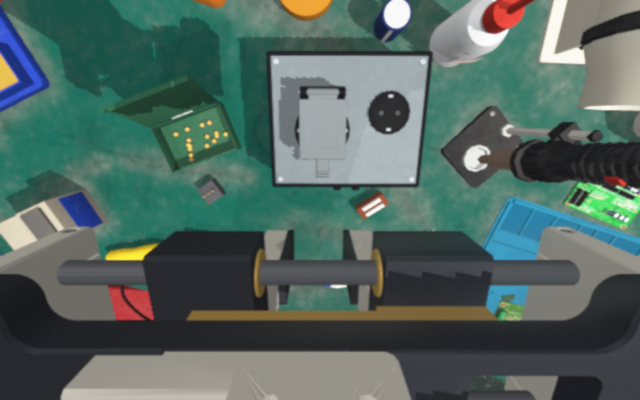

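The wrist view shows the unit's top (272-430, 52-186), the cover at (322,130) with its tab at (322,168), and the tin at (197,135). I'll measure them here.

```bash
python3 - <<'E'
from h import *
P=np.load('w1P.npy')
z=P[...,2]
def win(u0,u1,v0,v1):
    m=np.zeros((400,640),bool); m[v0:v1,u0:u1]=1; return m
def box(m,n):
    q=P[m]; r=cv2.minAreaRect(q[:,:2].astype(np.float32)*1000); print(n,len(q),np.round(r[0],1),np.round(r[1],1),round(r[2],1),'z',np.nanpercentile(q[:,2],[5,50,95]).round(4))
w=win(262,440,40,195)
box(w&(z>.062)&(z<.079),'unit'); m=w&(z>.09); box(m,'cover')
box(win(312,334,161,180)&(z>.095),'tab')
q=P[win(302,345,95,155)&(z>.09)]; A=np.c_[q,np.ones(len(q))]; s=np.linalg.lstsq(np.c_[q[:,:2],np.ones(len(q))],q[:,2],rcond=None)[0]; print('cover plane',s.round(4))
box(win(140,242,105,175)&(z>.015)&(z<.034),'tin rim'); box(win(150,245,95,175)&(abs(z)<.006)&(P[...,0]>.50),'in')
for r in range(156,182,2): print(r,[(int(x) if x==x else -1) for x in z[r,308:338:2]*1000])
E
```

```text
unit 17744 [560.7 -84.6] [156.2 185.7] 1.8 z [0.0687 0.07   0.0729]
cover 3510 [549.1 -55.2] [93.7 50.1] 2.2 z [0.1035 0.1066 0.1097]
tab 219 [511.6 -56.6] [18.7 13.2] 1.9 z [0.1086 0.11   0.1114]
cover plane [-0.083  -0.0002  0.1528]
tin rim 720 [534.8 120. ] [ 70.1 101.6] 21.1 z [0.016  0.0241 0.0327]
in 4045 [546.4 126.1] [142.9  92.7] 90.0 z [-0.0009  0.001   0.0032]
156 [109, 108, 108, 108, 109, 107, 108, 109, 109, 108, 109, 109, 108, 108, 109]
158 [108, 108, 108, 108, 109, 109, 108, 109, 108, 108, 108, 108, 109, 109, 108]
160 [70, 69, 69, 69, 69, 109, 109, 108, 107, 109, 110, 70, 68, 68, 69]
162 [70, 70, 69, 69, 69, 109, 108, 110, 108, 109, 109, 69, 71, 69, 70]
164 [69, 69, 69, 69, 69, 110, 109, 110, 110, 108, 109, 70, 69, 68, 69]
166 [70, 70, 70, 69, 70, 110, 110, 109, 110, 110, 109, 70, 69, 71, 69]
168 [70, 70, 70, 70, 68, 110, 110, -1, 109, 109, 109, 70, 69, 69, 69]
170 [70, 69, 70, 70, 68, 110, 109, 109, 109, 108, 109, 69, 70, 69, 71]
172 [70, 70, 69, 69, 68, 111, 109, 110, 111, 110, 111, 71, 70, 69, 69]
174 [69, 69, 69, 68, 68, 110, 110, 109, 110, 110, 110, 69, 70, 69, 69]
176 [69, 70, 70, 70, 69, 110, 111, 111, 110, 110, 111, 70, 70, 70, 69]
178 [70, 69, 69, 69, 71, 111, 111, 111, 112, 111, 111, 69, 71, 69, 69]
180 [70, 70, 70, 69, 70, 69, 69, 70, 69, 69, 71, 70, 69, 69, 69]
```

```bash
python3 - <<'E'
from h import *
go([.5085,-.0565,.101],2.0)
E
```

```text
trans [18.6, 6.6, 149.7] rot [-0.0, -0.0, 0.01]
```

>>> arm_command --steps '[{"translation": [9,3,40],"rotation": [0,0,0],"claw": 30},{"translation": [18.5,6.5,80],"rotation": [0,0,0],"claw": 30},{"translation": [18.5,6.5,115],"rotation": [0,0,0],"claw": 30},{"translation": [18.5,6.5,140],"rotation": [0,0,0],"claw": 30},{"translation": [18.5,6.5,149.5],"rotation": [0,0,0],"claw": 30}]'

```text
clock: 2.45
tool_pos: [0.507, -0.0561, 0.0989]
orientation: [180.0, 0.2, 2.1]
force: [-0.4, -0.9, 0.4]
opening: 0.0295
gripper_force: 0.0
```

>>> arm_command --steps '[{"translation": [0,0,0],"rotation": [0,0,0],"claw": 26},{"translation": [0,0,0],"rotation": [0,0,0],"claw": 20},{"translation": [0,0,0],"rotation": [0,0,0],"claw": 12},{"translation": [0,0,0],"rotation": [0,0,0],"claw": 10},{"translation": [0,0,0],"rotation": [0,0,0],"claw": 10}]'

```text
clock: 2.95
tool_pos: [0.5095, -0.0556, 0.1024]
orientation: [-179.8, -0.2, 2.0]
force: [-2.0, 9.9, 0.6]
opening: 0.0134
gripper_force: 30.0
```

```bash
python3 - <<'E'
import numpy as np
a0=.078
for a in np.linspace(.22,2.2,15): print(round(a,3),(83*(np.cos(a0)-np.cos(a))).round(1),(-83*(np.sin(a)-np.sin(a0))).round(1))
E
```

```text
0.22 1.7 -11.6
0.361 5.1 -22.9
0.503 10.0 -33.5
0.644 16.4 -43.4
0.786 24.1 -52.2
0.927 32.9 -59.9
1.069 42.8 -66.3
1.21 53.4 -71.2
1.351 64.7 -74.5
1.493 76.3 -76.3
1.634 88.0 -76.4
1.776 99.6 -74.8
1.917 110.9 -71.6
2.059 121.6 -66.9
2.2 131.6 -60.6
```

>>> arm_command --steps '[{"translation": [1.7,-1,-11.6],"rotation": [0,0,0],"claw": 10},{"translation": [5.1,-1,-22.9],"rotation": [0,0,0],"claw": 10},{"translation": [10,-1,-33.5],"rotation": [0,0,0],"claw": 10},{"translation": [16.4,-1,-43.4],"rotation": [0,0,0],"claw": 10},{"translation": [24.1,-1,-52.2],"rotation": [0,0,0],"claw": 10}]'

```text
clock: 3.45
tool_pos: [0.5321, -0.0546, 0.154]
orientation: [-179.9, 0.0, 2.0]
force: [0.9, 6.0, -7.0]
opening: 0.0124
gripper_force: 30.0
```

>>> arm_command --steps '[{"translation": [8.8,-0.5,-7.7],"rotation": [0,0,0],"claw": 10},{"translation": [18.7,-0.5,-14.1],"rotation": [0,0,0],"claw": 10},{"translation": [29.3,-0.5,-19],"rotation": [0,0,0],"claw": 10},{"translation": [40.6,-0.5,-22.3],"rotation": [0,0,0],"claw": 10},{"translation": [52.2,-0.5,-24.1],"rotation": [0,0,0],"claw": 10}]'

```text
clock: 3.95
tool_pos: [0.5848, -0.0528, 0.1789]
orientation: [-180.0, -0.0, 2.0]
force: [-3.6, 6.0, 2.5]
opening: 0.013
gripper_force: 30.0
```

>>> arm_command --steps '[{"translation": [11.7,0,-0.1],"rotation": [0,0,0],"claw": 10},{"translation": [23.3,0,1.5],"rotation": [0,0,0],"claw": 10},{"translation": [34.6,0,4.7],"rotation": [0,0,0],"claw": 10},{"translation": [45.3,0,9.4],"rotation": [0,0,0],"claw": 10},{"translation": [55.3,0,15.7],"rotation": [0,0,0],"claw": 10}]'

```text
clock: 4.45
tool_pos: [0.6422, -0.0508, 0.1644]
orientation: [-180.0, -0.3, 2.1]
force: [-0.5, 4.3, 6.4]
opening: 0.0135
gripper_force: 30.0
```

>>> arm_command --steps '[{"translation": [5.2,0,4.1],"rotation": [0,0,0],"claw": 10},{"translation": [5.2,0,4.1],"rotation": [0,0,0],"claw": 10},{"translation": [5.2,0,4.1],"rotation": [0,0,0],"claw": 20},{"translation": [5.2,0,3.5],"rotation": [0,0,0],"claw": 30},{"translation": [5.2,0,3],"rotation": [0,0,0],"claw": 34}]'

```text
clock: 4.95
tool_pos: [0.6446, -0.0514, 0.1588]
orientation: [180.0, 0.0, 2.0]
force: [-0.4, 0.4, -0.2]
opening: 0.0302
gripper_force: 0.0
```

>>> arm_command --steps '[{"translation": [0,0,-5],"rotation": [0,0,0],"claw": 34},{"translation": [0,0,-20],"rotation": [0,0,0],"claw": 34},{"translation": [-10,0,-45],"rotation": [0,0,0],"claw": 34},{"translation": [-50,0,-65],"rotation": [0,0,0],"claw": 34},{"translation": [-90,0,-65],"rotation": [0,0,0],"claw": 34}]'

```text
clock: 5.45
tool_pos: [0.5558, -0.0544, 0.2263]
orientation: [180.0, -0.2, 2.0]
force: [-0.2, -0.8, 0.6]
opening: 0.034
gripper_force: 0.0
```

>>> arm_command --steps '[{"translation": [-25,0,0],"rotation": [0,0,0],"claw": 45},{"translation": [-50,0,0],"rotation": [0,0,0],"claw": 45},{"translation": [-50,0,0],"rotation": [0,0,0],"claw": 45},{"translation": [-50,0,0],"rotation": [0,0,0],"claw": 45}]'

```text
clock: 5.85
tool_pos: [0.5052, -0.056, 0.2246]
orientation: [-180.0, -0.1, 2.1]
force: [0.6, -0.4, 0.2]
opening: 0.0451
gripper_force: 0.0
```

```bash
python3 - <<'E'
from h import *
st()
im,d,P,Tw,f,c=snap('wrist'); save(im,'w2.png'); np.save('w2P.npy',P)
E
```

```text
clock 5.85
joint_pos [15.8525, 4.7532, -20.2203, 0.0169, -64.9377, 76.1907]
tool_pos [0.5052, -0.056, 0.2246]
orientation [-179.9937, -0.0899, 2.0502]
force [0.6484, -0.44, 0.1886]
moment [-0.003, -0.0379, 0.0126]
opening 0.0451
gripper_force 0.0
```

View pics/w2.png

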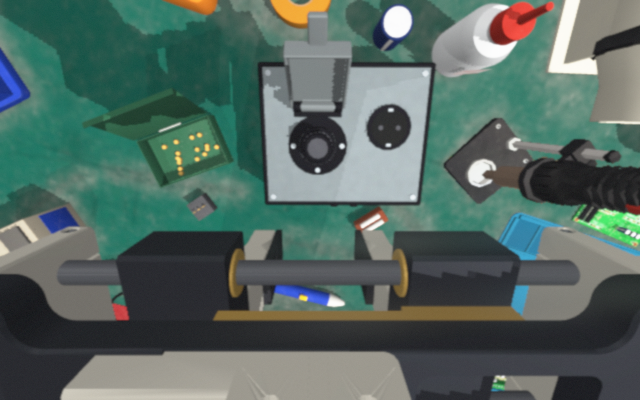

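The cover now stands open, leaning back, with its tab at (318,28). The black cap is at (317,147) inside its flange. I'll measure the cap and the cover.

```bash
python3 - <<'E'
from h import *
P=np.load('w2P.npy'); z=P[...,2]; im=cv2.imread('pics/w2.png').astype(int)
m=np.zeros((400,640),bool); m[120:180,285:350]=1
c=m&(z>.085); q=P[c]; print('cap',len(q),np.nanpercentile(q[:,2],[5,50,95]).round(4),'mid',np.round(cv2.minEnclosingCircle(q[:,:2].astype(np.float32)*1000),1) if 0 else cv2.minEnclosingCircle(q[:,:2].astype(np.float32)*1000), q.mean(0).round(4))
b=m&(im.sum(2)<200)&(z<.08); q=P[b]; print('flange',len(q),cv2.minAreaRect(q[:,:2].astype(np.float32)*1000))
m=np.zeros((400,640),bool); m[8:110,275:355]=1
q=P[m&(z>.09)]; q=q[(abs(q[:,1]+.053)<.03)]
print('cover x,z:',[(round(np.median(q[abs(q[:,2]-h)<.004,0]),3),round(q[abs(q[:,2]-h)<.004,0].min(),3),h) for h in np.arange(.105,.175,.008) if (abs(q[:,2]-h)<.004).any()])
w=np.zeros((400,640),bool); w[50:215,250:440]=1
r=cv2.minAreaRect(P[w&(z>.062)&(z<.073)][:,:2].astype(np.float32)*1000); print('unit',r)
go([.5517,-.0549,.12],-20)
E
```

```text
cap 717 [0.0949 0.0974 0.0989] mid ((552.0263671875, -54.73526382446289), 16.042858123779297) [ 0.5524 -0.0549  0.0972]
flange 1632 ((550.1747436523438, -54.1225471496582), (58.54671859741211, 62.131080627441406), 2.074658155441284)
cover x,z: [(np.float64(0.594), np.float64(0.589), np.float64(0.105)), (np.float64(0.602), np.float64(0.595), np.float64(0.11299999999999999)), (np.float64(0.608), np.float64(0.589), np.float64(0.12099999999999998)), (np.float64(0.614), np.float64(0.593), np.float64(0.12899999999999998)), (np.float64(0.62), np.float64(0.6), np.float64(0.13699999999999996)), (np.float64(0.625), np.float64(0.606), np.float64(0.14499999999999996)), (np.float64(0.633), np.float64(0.613), np.float64(0.15299999999999997)), (np.float64(0.628), np.float64(0.618), np.float64(0.16099999999999995)), (np.float64(0.644), np.float64(0.625), np.float64(0.16899999999999993))]
unit ((560.6763916015625, -84.60256958007812), (156.14447021484375, 186.02511596679688), 1.954903244972229)
trans [45.9, 0.6, 104.3] rot [-0.0, -0.01, 4.41]
```

>>> arm_command --steps '[{"translation": [20,0,20],"rotation": [0,0,1],"claw": 45},{"translation": [46.5,0.5,50],"rotation": [0,0,2.5],"claw": 45},{"translation": [46.5,0.5,85],"rotation": [0,0,4],"claw": 45},{"translation": [46.5,0.5,110],"rotation": [0,0,4],"claw": 45},{"translation": [46.5,0.5,110],"rotation": [0,0,4],"claw": 45}]'

```text
clock: 6.4
tool_pos: [0.5498, -0.0553, 0.1095]
orientation: [179.8, 0.4, -18.0]
force: [-0.0, -0.8, -0.6]
opening: 0.0451
gripper_force: 0.0
```

```bash
python3 - <<'E'
from h import *
st()
go([.552,-.0548,.080],-18)
E
```

```text
clock 6.4
joint_pos [14.5423, 15.4759, -23.3978, -0.0483, -51.5804, 57.4855]
tool_pos [0.5498, -0.0553, 0.1095]
orientation [179.7876, 0.4033, -18.0031]
force [-0.0335, -0.8342, -0.5975]
moment [-0.0377, 0.0579, -0.0221]
opening 0.0451
gripper_force 0.0
trans [2.1, -1.2, 29.5] rot [0.04, 0.08, -0.0]
```

>>> arm_command --steps '[{"translation": [0.3,0,10],"rotation": [0,0,0],"claw": 45},{"translation": [0.3,0,20],"rotation": [0,0,0],"claw": 45},{"translation": [0.3,0,28],"rotation": [0,0,0],"claw": 45},{"translation": [0.3,0,32],"rotation": [0,0,0],"claw": 45},{"translation": [0.3,0,32],"rotation": [0,0,0],"claw": 45}]'

```text
clock: 6.9
tool_pos: [0.5518, -0.0549, 0.0814]
orientation: [180.0, 0.0, -18.0]
force: [0.9, -0.0, -0.0]
opening: 0.0449
gripper_force: 0.0
```

>>> arm_command --steps '[{"translation": [0,0,0],"rotation": [0,0,0],"claw": 45},{"translation": [0,0,0],"rotation": [0,0,0],"claw": 45}]'

```text
clock: 7.1
tool_pos: [0.5523, -0.0548, 0.0822]
orientation: [-180.0, -0.0, -18.0]
force: [-0.9, 0.0, -0.6]
opening: 0.0452
gripper_force: 0.0
```

>>> arm_command --steps '[{"translation": [0,0,1.5],"rotation": [0,0,0],"claw": 38},{"translation": [0,0,1.5],"rotation": [0,0,0],"claw": 33},{"translation": [0,0,1.5],"rotation": [0,0,0],"claw": 27},{"translation": [0,0,1.5],"rotation": [0,0,0],"claw": 25},{"translation": [0,0,1.5],"rotation": [0,0,0],"claw": 25}]'

```text
clock: 7.6
tool_pos: [0.5522, -0.0548, 0.0803]
orientation: [-180.0, -0.0, -18.0]
force: [0.0, 1.9, 1.7]
opening: 0.0293
gripper_force: 30.0
```

```bash
python3 -c "
from h import *
st()"
```

```text
clock 7.6
joint_pos [14.5551, 17.4066, -25.3168, -0.0021, -47.2584, 57.483]
tool_pos [0.5522, -0.0548, 0.0803]
orientation [-179.9889, -0.0145, -17.9634]
force [0.0371, 1.926, 1.6885]
moment [0.293, 0.0323, -0.02]
opening 0.0293
gripper_force 30.0
```

>>> arm_command --steps '[{"translation": [0,0,-0.2],"rotation": [0,0,-0.4],"claw": 25},{"translation": [0,0,-0.4],"rotation": [0,0,-0.8],"claw": 25},{"translation": [0,0,-0.7],"rotation": [0,0,-1.2],"claw": 25},{"translation": [0,0,-0.7],"rotation": [0,0,-1.2],"claw": 25}]'

```text
clock: 8.0
tool_pos: [0.5519, -0.0549, 0.0808]
orientation: [180.0, 0.0, -11.9]
force: [-0.1, 0.1, -0.8]
opening: 0.0293
gripper_force: 30.0
```

```bash
python3 -c "
from h import *
st()"
```

```text
clock 8.0
joint_pos [14.5506, 17.369, -25.2927, -0.0035, -47.3493, 63.5117]
tool_pos [0.5519, -0.0549, 0.0808]
orientation [179.9974, 0.011, -11.9401]
force [-0.1201, 0.082, -0.8247]
moment [0.1266, -0.039, 0.0343]
opening 0.0293
gripper_force 29.9994
```

>>> arm_command --steps '[{"translation": [0,0,-0.25],"rotation": [0,0,-0.4],"claw": 25},{"translation": [0,0,-0.5],"rotation": [0,0,-0.8],"claw": 25},{"translation": [0,0,-0.75],"rotation": [0,0,-1.2],"claw": 25},{"translation": [0,0,-0.75],"rotation": [0,0,-1.2],"claw": 25}]'

```text
clock: 8.4
tool_pos: [0.5514, -0.0552, 0.0811]
orientation: [180.0, 0.1, -6.0]
force: [0.1, -1.0, -3.2]
opening: 0.0291
gripper_force: 30.0
```

```bash
python3 -c "
from h import *
st()"
```

```text
clock 8.4
joint_pos [14.5362, 17.334, -25.2851, -0.0034, -47.4609, 69.4587]
tool_pos [0.5514, -0.0552, 0.0811]
orientation [179.9742, 0.0758, -6.0074]
force [0.1306, -1.0316, -3.245]
moment [-0.5961, 0.0444, 0.0118]
opening 0.0291
gripper_force 29.9989
```

>>> arm_command --steps '[{"translation": [0,0,-0.15],"rotation": [0,0,-0.4],"claw": 25},{"translation": [0,0,-0.3],"rotation": [0,0,-0.8],"claw": 25},{"translation": [0,0,-0.45],"rotation": [0,0,-1.2],"claw": 25},{"translation": [0,0,-0.45],"rotation": [0,0,-1.2],"claw": 25}]'

```text
clock: 8.8
tool_pos: [0.5513, -0.055, 0.0816]
orientation: [180.0, 0.1, -0.0]
force: [-0.5, -1.0, -3.2]
opening: 0.0293
gripper_force: 30.0
```

>>> arm_command --steps '[{"translation": [0,0,-0.15],"rotation": [0,0,-0.4],"claw": 25},{"translation": [0,0,-0.3],"rotation": [0,0,-0.8],"claw": 25},{"translation": [0,0,-0.4],"rotation": [0,0,-1.2],"claw": 25},{"translation": [0,0,-0.4],"rotation": [0,0,-1.2],"claw": 25}]'

```text
clock: 9.2
tool_pos: [0.5514, -0.0549, 0.082]
orientation: [-180.0, 0.1, 5.9]
force: [-0.4, -0.2, -5.5]
opening: 0.0293
gripper_force: 30.0
```

```bash
python3 -c "
from h import *
st()"
```

```text
clock 9.2
joint_pos [14.5535, 17.2698, -25.2252, -0.022, -47.571, 81.405]
tool_pos [0.5514, -0.0549, 0.082]
orientation [-179.9939, 0.0677, 5.9437]
force [-0.4079, -0.1928, -5.4842]
moment [-0.1521, 0.2403, 0.0341]
opening 0.0293
gripper_force 29.9986
```

>>> arm_command --steps '[{"translation": [0,0,-0.1],"rotation": [0,0,-0.4],"claw": 25},{"translation": [0,0,-0.2],"rotation": [0,0,-0.8],"claw": 25},{"translation": [0,0,-0.35],"rotation": [0,0,-1.2],"claw": 25},{"translation": [0,0,-0.35],"rotation": [0,0,-1.2],"claw": 25}]'

```text
clock: 9.6
tool_pos: [0.5514, -0.0549, 0.0823]
orientation: [-180.0, 0.1, 11.9]
force: [-2.2, -0.8, -5.5]
opening: 0.0295
gripper_force: 30.0
```

>>> arm_command --steps '[{"translation": [0,0,-0.1],"rotation": [0,0,-0.4],"claw": 25},{"translation": [0,0,-0.2],"rotation": [0,0,-0.8],"claw": 25},{"translation": [0,0,-0.35],"rotation": [0,0,-1.2],"claw": 25},{"translation": [0,0,-0.35],"rotation": [0,0,-1.2],"claw": 25}]'

```text
clock: 10.0
tool_pos: [0.5515, -0.0549, 0.0828]
orientation: [-180.0, 0.1, 17.9]
force: [-0.2, -0.0, -7.3]
opening: 0.0291
gripper_force: 30.0
```

>>> arm_command --steps '[{"translation": [0,0,0],"rotation": [0,0,-0.4],"claw": 25},{"translation": [0,0,-0.1],"rotation": [0,0,-0.8],"claw": 25},{"translation": [0,0,-0.1],"rotation": [0,0,-0.8],"claw": 25}]'

```text
clock: 10.3
tool_pos: [0.5517, -0.0549, 0.083]
orientation: [-180.0, 0.0, 21.9]
force: [-0.4, -0.9, -5.5]
opening: 0.0288
gripper_force: 30.0
```

>>> arm_command --steps '[{"translation": [0,0,0.5],"rotation": [0,0,0],"claw": 25},{"translation": [0,0,0.5],"rotation": [0,0,0],"claw": 35},{"translation": [0,0,0.5],"rotation": [0,0,0],"claw": 42},{"translation": [0,0,0.5],"rotation": [0,0,0],"claw": 42},{"translation": [0,0,0.5],"rotation": [0,0,0],"claw": 42}]'

```text
clock: 10.8
tool_pos: [0.5525, -0.0548, 0.0832]
orientation: [180.0, -0.1, 22.0]
force: [-0.1, 0.1, -0.5]
opening: 0.0416
gripper_force: 0.0
```

>>> arm_command --steps '[{"translation": [0,0,0],"rotation": [0,0,1.6],"claw": 42},{"translation": [0,0,0],"rotation": [0,0,3.2],"claw": 42},{"translation": [0,0,0],"rotation": [0,0,4.8],"claw": 42},{"translation": [0,0,0],"rotation": [0,0,6.4],"claw": 42},{"translation": [0,0,0],"rotation": [0,0,8],"claw": 42}]'

```text
clock: 11.3
tool_pos: [0.5523, -0.0548, 0.0829]
orientation: [-180.0, -0.0, -18.3]
force: [0.4, 1.3, 0.2]
opening: 0.042
gripper_force: 0.0
```

>>> arm_command --steps '[{"translation": [0,0,0],"rotation": [0,0,0],"claw": 42},{"translation": [0,0,0],"rotation": [0,0,0],"claw": 42},{"translation": [0,0,0],"rotation": [0,0,0],"claw": 42}]'

```text
clock: 11.6
tool_pos: [0.5521, -0.0548, 0.0828]
orientation: [-180.0, -0.0, -17.8]
force: [-0.1, -0.3, -0.5]
opening: 0.042
gripper_force: 0.0
```

```bash
python3 - <<'E'
from h import *
st()
go([.552,-.0548,.083],-18)
E
```

```text
clock 11.6
joint_pos [14.5543, 17.2235, -25.1698, 0.0039, -47.5953, 57.6629]
tool_pos [0.5521, -0.0548, 0.0828]
orientation [-179.9963, -0.0112, -17.7801]
force [-0.1298, -0.3271, -0.4713]
moment [0.0426, 0.0179, -0.0206]
opening 0.042
gripper_force 0.0
trans [-0.1, -0.0, -0.2] rot [-0.0, -0.0, 0.04]
```

>>> arm_command --steps '[{"translation": [0,0,0],"rotation": [0,0,0],"claw": 36},{"translation": [0,0,0],"rotation": [0,0,0],"claw": 30},{"translation": [0,0,0],"rotation": [0,0,0],"claw": 25},{"translation": [0,0,0],"rotation": [0,0,0],"claw": 25}]'

```text
clock: 12.0
tool_pos: [0.552, -0.0549, 0.0828]
orientation: [180.0, 0.0, -17.9]
force: [-0.1, 0.5, 0.0]
opening: 0.0294
gripper_force: 30.0
```

>>> arm_command --steps '[{"translation": [0,0,-0.2],"rotation": [0,0,-0.4],"claw": 25},{"translation": [0,0,-0.4],"rotation": [0,0,-0.8],"claw": 25},{"translation": [0,0,-0.6],"rotation": [0,0,-1.2],"claw": 25},{"translation": [0,0,-0.7],"rotation": [0,0,-1.2],"claw": 25}]'

```text
clock: 12.4
tool_pos: [0.552, -0.0549, 0.0833]
orientation: [180.0, 0.0, -11.9]
force: [-0.1, -0.9, -2.1]
opening: 0.0287
gripper_force: 30.0
```

```bash
python3 -c "
from h import *
st()"
```

```text
clock 12.4
joint_pos [14.549, 17.1878, -25.1376, -0.0024, -47.682, 63.5246]
tool_pos [0.552, -0.0549, 0.0833]
orientation [179.9983, 0.0074, -11.928]
force [-0.1115, -0.8688, -2.1137]
moment [-0.2518, -0.2781, 0.0275]
opening 0.0287
gripper_force 29.9992
```

>>> arm_command --steps '[{"translation": [0,0,-0.2],"rotation": [0,0,-0.4],"claw": 25},{"translation": [0,0,-0.4],"rotation": [0,0,-0.8],"claw": 25},{"translation": [0,0,-0.55],"rotation": [0,0,-1.2],"claw": 25},{"translation": [0,0,-0.55],"rotation": [0,0,-1.2],"claw": 25}]'

```text
clock: 12.8
tool_pos: [0.5519, -0.0549, 0.0838]
orientation: [180.0, 0.0, -6.0]
force: [1.3, -1.0, -2.3]
opening: 0.0291
gripper_force: 30.0
```

>>> arm_command --steps '[{"translation": [0,0,-0.2],"rotation": [0,0,-0.4],"claw": 25},{"translation": [0,0,-0.4],"rotation": [0,0,-0.8],"claw": 25},{"translation": [0,0,-0.55],"rotation": [0,0,-1.2],"claw": 25},{"translation": [0,0,-0.55],"rotation": [0,0,-1.2],"claw": 25}]'

```text
clock: 13.2
tool_pos: [0.5522, -0.0548, 0.0848]
orientation: [-180.0, -0.0, -0.0]
force: [-0.2, 0.5, 1.4]
opening: 0.0289
gripper_force: 30.0
```

The force flipped from -2.3 N to +1.4 N with extra rise, so the thread has let go. I'll turn 4° further towards the slot's middle, then lift a little and check.

>>> arm_command --steps '[{"translation": [0,0,-0.3],"rotation": [0,0,-0.4],"claw": 25},{"translation": [0,0,-0.5],"rotation": [0,0,-0.8],"claw": 25},{"translation": [0,0,-1],"rotation": [0,0,-0.8],"claw": 25},{"translation": [0,0,-1],"rotation": [0,0,-0.8],"claw": 25}]'

```text
clock: 13.6
tool_pos: [0.5522, -0.0548, 0.0858]
orientation: [-180.0, -0.0, 3.9]
force: [0.4, -0.1, 1.1]
opening: 0.0286
gripper_force: 30.0
```

```bash
python3 -c "
from h import *
st()"
```

```text
clock 13.6
joint_pos [14.5517, 17.0146, -24.9927, 0.0061, -47.9672, 79.3628]
tool_pos [0.5522, -0.0548, 0.0858]
orientation [-179.9997, -0.026, 3.9187]
force [0.3833, -0.0749, 1.1253]
moment [-0.0694, 0.0003, 0.0174]
opening 0.0286
gripper_force 30.0002
```

Free (spring still pushing up, no twist). I'll draw it straight up slowly.

>>> arm_command --steps '[{"translation": [0,0,-1],"rotation": [0,0,0],"claw": 25},{"translation": [0,0,-2],"rotation": [0,0,0],"claw": 25},{"translation": [0,0,-4],"rotation": [0,0,0],"claw": 25},{"translation": [0,0,-6],"rotation": [0,0,0],"claw": 25},{"translation": [0,0,-8],"rotation": [0,0,0],"claw": 25}]'

```text
clock: 14.1
tool_pos: [0.5519, -0.0548, 0.0936]
orientation: [-180.0, 0.0, 4.0]
force: [0.9, 1.1, 0.1]
opening: 0.029
gripper_force: 30.0
```

>>> arm_command --steps '[{"translation": [0,0,-5],"rotation": [0,0,0],"claw": 25},{"translation": [0,0,-10],"rotation": [0,0,0],"claw": 25},{"translation": [0,0,-15],"rotation": [0,0,0],"claw": 25},{"translation": [0,0,-21],"rotation": [0,0,0],"claw": 25},{"translation": [0,0,-27],"rotation": [0,0,0],"claw": 25}]'

```text
clock: 14.6
tool_pos: [0.5518, -0.055, 0.1212]
orientation: [180.0, 0.0, 4.0]
force: [0.1, 0.6, -0.1]
opening: 0.0288
gripper_force: 30.0
```

>>> arm_command --steps '[{"translation": [0,0,-8],"rotation": [0,0,0],"claw": 25},{"translation": [0,0,-20],"rotation": [0,0,0],"claw": 25},{"translation": [0,0,-40],"rotation": [0,0,0],"claw": 25},{"translation": [0,0,-60],"rotation": [0,0,0],"claw": 25},{"translation": [0,0,-70],"rotation": [0,0,0],"claw": 25}]'

```text
clock: 15.1
tool_pos: [0.5529, -0.0549, 0.1931]
orientation: [180.0, -0.2, 4.0]
force: [-0.2, 0.1, -1.7]
opening: 0.0286
gripper_force: 30.0
```

```bash
python3 - <<'E'
from h import *
st()
im,d,P,Tw,f,c=snap('scene'); save(cv2.resize(im[130:320,200:420],None,fx=3,fy=3,interpolation=cv2.INTER_CUBIC),'s2.png')
E
```

```text
clock 15.1
joint_pos [14.5472, 10.6854, -17.4878, 0.0348, -61.6639, 79.4834]
tool_pos [0.5529, -0.0549, 0.1931]
orientation [179.9996, -0.1657, 4.0471]
force [-0.1624, 0.0636, -1.6912]
moment [-0.0139, -0.0337, -0.0039]
opening 0.0286
gripper_force 29.9999
```

View pics/s2.png

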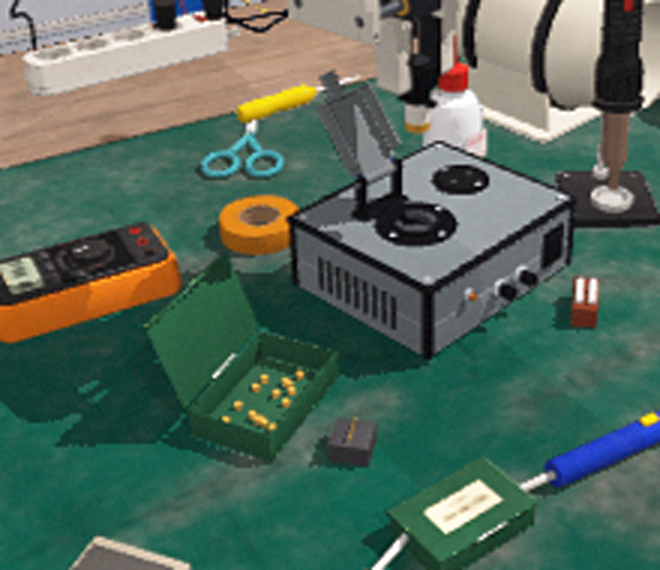

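The crop shows the carrier held out of the unit at (415,110), the holder empty at (415,222), and the cover open at (360,130). The tin at (250,390) is undisturbed. I'll check the tin floor for a flat spot next.

```bash
python3 - <<'E'
from h import *
a=np.radians(21)
ex=np.array([np.cos(a),np.sin(a)]); ey=np.array([-np.sin(a),np.cos(a)])
for f,img in (('w2P.npy','pics/w2.png'),('w1P.npy','pics/w1.png')):
    P=np.load(f); im=cv2.imread(img).astype(int); q=P[90:190,100:245].reshape(-1,3); col=im[90:190,100:245].reshape(-1,3)
    rel=q[:,:2]-[.5345,.1205]; x=rel@ex*1000; y=rel@ey*1000; z=q[:,2]*1000
    H=np.full((9,12),np.nan); Y=np.zeros((9,12),int)
    for i in range(9):
        for j in range(12):
            k=(abs(x-(-40+10*i))<5)&(abs(y-(-55+10*j))<5)
            if k.sum(): H[i,j]=np.nanmedian(z[k]); Y[i,j]=((col[k,2]>150)&(col[k,0]<120)).sum()
    print(f,'rows x -40..40, cols y -55..55'); print(H.round(0)); print(Y)
    k=(col[:,2]>150)&(col[:,0]<120)&(abs(x)<30)&(abs(y)<45); print('yellow z',np.nanpercentile(z[k],[5,50,95]).round(1))
    k=(abs(x)<24)&(abs(y)<40); print('floor',np.nanpercentile(z[k],[5,50,95]).round(1))
go([.5345,.1205,.19],21)
E
```

```text
w2P.npy rows x -40..40, cols y -55..55
[[-0. -0. -0. -0. -0. -0. -0. -0.  0. -0. -0. -0.]
 [ 2.  4.  1.  2.  2.  1.  2.  2.  2.  2.  9. nan]
 [ 2.  1.  1.  1.  1.  1.  1.  1.  2.  1.  7. nan]
 [ 2.  2.  1.  2.  2.  2.  1.  2.  2.  1.  9. nan]
 [ 2.  1.  1.  2.  2.  1.  1.  2.  1.  1.  7. nan]
 [ 1.  2.  2.  2.  2.  1.  1.  1.  2.  2.  8. nan]
 [ 2.  2.  1.  1.  1.  1.  1.  2.  1.  1.  9. nan]
 [ 1. 25. 20. 18. 20. 20. 24. 22. 16. 17. 16. -0.]
 [ 0. 43. 48. 49. 49. 49. 50. 51. 49. 49. 50. 49.]]
[[ 0  0  0  0  0  0  0  0  0  0  0  0]
 [ 0  0  0  0  0  0  0  0  4  0  0  0]
 [ 0  0  0  0  2 11  0  2 20  0  0  0]
 [ 0  2 17 25 19 10  0 20 12  0  0  0]
 [ 0  0  0 16 10  5  0 25  7  0  0  0]
 [ 0  0  0 15 17  4  6  6 10  5  0  0]
 [ 0  0  0  1  4  3  3  6  4  2  0  0]
 [ 0  0  0  0  0  0  0  0  0  0  0  0]
 [ 0  0  0  0  0  0  0  0  0  0  0  0]]
yellow z [0.6 5.9 7.6]
floor [0.2 1.5 6.4]
w1P.npy rows x -40..40, cols y -55..55
[[-0.  0. -0.  0. -0. -0. -0. -0. -0. -0. -0. -0.]
 [ 6.  2.  1.  1.  1.  1.  1.  1.  2.  1.  7. nan]
 [ 1.  1.  1.  1.  1.  1.  1.  2.  2.  1.  7. nan]
 [ 1.  2.  2.  2.  1.  2.  1.  2.  2.  1.  7. nan]
 [ 1.  1.  1.  2.  1.  1.  1.  2.  1.  1.  8. nan]
 [ 1.  1.  1.  2.  2.  2.  1.  2.  2.  1.  7. nan]
 [ 1.  2.  1.  2.  2.  1.  2.  1.  1.  1.  6. nan]
 [ 1. 25. 17. 18. 23. 21. 24. 19. 20. 17. 17.  1.]
 [ 0. 43. 49. 49. 49. 50. 50. 50. 49. 49. 49.  0.]]
[[ 0  0  0  0  0  0  0  0  0  0  0  0]
 [ 0  0  0  0  0  0  0  0  2  0  0  0]
 [ 0  0  0  0  0 11  0  1 16  0  0  0]
 [ 0  1 17 19 19  8  0 20 10  0  0  0]
 [ 0  0  0 15 10  4  0 18  8  0  0  0]
 [ 0  0  0 15 16  3  4  7  8  5  0  0]
 [ 0  0  0  1  2  2  3  6  3  3  0  0]
 [ 0  0  0  0  0  0  0  0  0  0  0  0]
 [ 0  0  0  0  0  0  0  0  0  0  0  0]]
yellow z [0.5 5.9 7.8]
floor [0.1 1.5 6.5]
trans [-6.4, -176.2, 4.0] rot [0.01, -0.05, -3.39]
```

```bash
python3 - <<'E'
from h import *
from scipy.spatial import cKDTree
a=np.radians(21)
ex=np.array([np.cos(a),np.sin(a)]); ey=np.array([-np.sin(a),np.cos(a)])
pts=[]
for f,img in (('w2P.npy','pics/w2.png'),('w1P.npy','pics/w1.png')):
    P=np.load(f); im=cv2.imread(img).astype(int); q=P[90:190,100:245].reshape(-1,3); col=im[90:190,100:245].reshape(-1,3)
    rel=q[:,:2]-[.5345,.1205]; x=rel@ex*1000; y=rel@ey*1000
    k=(col[:,2]>130)&(col[:,0]<110)&(col[:,2]>1.3*col[:,0])&(abs(x)<32)&(abs(y)<48)
    pts.append(np.c_[x,y][k])
    r=cv2.minAreaRect((q[(q[:,2]>.018)&(q[:,2]<.030)&(abs(x)<45)&(abs(y)<60)][:,:2]*1000).astype(np.float32)); print(r)
t=cKDTree(np.vstack(pts))
g=np.array([(x,y) for x in range(-22,23) for y in range(-39,40)]); d=t.query(g)[0]
wall=np.minimum(31.5-abs(g[:,0]),48-abs(g[:,1]))
for s in np.argsort(-np.minimum(d,wall+0))[:12]: print(g[s],d[s].round(1),wall[s])
for s in np.argsort(-np.where(wall>=15,d,0))[:5]: print('w15',g[s],d[s].round(1),wall[s])
E
```

```text
((534.5680541992188, 119.09236145019531), (68.8642807006836, 101.9771499633789), 21.092639923095703)
((534.0922241210938, 119.45819854736328), (68.29203796386719, 102.36564636230469), 20.9597225189209)
[-1 36] 11.8 12.0
[ 0 36] 11.8 12.0
[ 20 -36] 12.0 11.5
[ 19 -36] 11.5 12.0
[-2 36] 11.4 12.0
[  7 -36] 11.4 12.0
[ 0 35] 11.4 13.0
[-3 36] 11.1 12.0
[ 18 -36] 11.1 12.0
[ 20 -35] 11.1 11.5
[  8 -36] 11.0 12.0
[  6 -36] 11.0 12.0
w15 [4 3] 10.1 27.5
w15 [ 1 33] 10.0 15.0
w15 [5 2] 10.0 26.5
w15 [5 3] 9.9 26.5
w15 [6 2] 9.7 25.5
```

>>> arm_command --steps '[{"translation": [0,-35,0],"rotation": [0,0,0],"claw": 25},{"translation": [0,-70,0],"rotation": [0,0,-0.8],"claw": 25},{"translation": [-2,-105,0],"rotation": [0,0,-1.7],"claw": 25},{"translation": [-4,-140,0],"rotation": [0,0,-2.6],"claw": 25},{"translation": [-6,-165,0],"rotation": [0,0,-3.4],"claw": 25}]'

```text
clock: 15.65
tool_pos: [0.5338, 0.111, 0.1901]
orientation: [-180.0, 0.0, 21.3]
force: [0.0, -0.4, -0.7]
opening: 0.0291
gripper_force: 30.0
```

>>> arm_command --steps '[{"translation": [0,0,0],"rotation": [0,0,0],"claw": 25},{"translation": [0,0,0],"rotation": [0,0,0],"claw": 25}]'

```text
clock: 15.85
tool_pos: [0.534, 0.1097, 0.1901]
orientation: [180.0, 0.1, 21.1]
force: [0.2, -0.1, -0.3]
opening: 0.0286
gripper_force: 30.0
```

```bash
python3 - <<'E'
from h import *
st()
go([.5372,.1247,.06],21)
E
```

```text
clock 15.85
joint_pos [32.2033, 9.9818, -18.7879, -0.0096, -61.2823, 78.8782]
tool_pos [0.534, 0.1097, 0.1901]
orientation [179.9982, 0.0526, 21.0769]
force [0.1921, -0.1404, -0.3117]
moment [-0.1256, -0.0792, 0.0099]
opening 0.0286
gripper_force 29.9998
trans [8.5, -12.8, 130.1] rot [0.0, 0.01, 0.02]
```

>>> arm_command --steps '[{"translation": [8.5,-13,0],"rotation": [0,0,0],"claw": 25},{"translation": [8.5,-13,35],"rotation": [0,0,0],"claw": 25},{"translation": [8.5,-13,70],"rotation": [0,0,0],"claw": 25},{"translation": [8.5,-13,100],"rotation": [0,0,0],"claw": 25},{"translation": [8.5,-13,115],"rotation": [0,0,0],"claw": 25}]'

```text
clock: 16.35
tool_pos: [0.5365, 0.1233, 0.0727]
orientation: [180.0, 0.2, 20.9]
force: [0.8, -1.1, -0.6]
opening: 0.0289
gripper_force: 30.0
```

>>> arm_command --steps '[{"translation": [0,0,5],"rotation": [0,0,0],"claw": 25},{"translation": [0,0,10],"rotation": [0,0,0],"claw": 25},{"translation": [0,0,15],"rotation": [0,0,0],"claw": 25},{"translation": [0,0,20],"rotation": [0,0,0],"claw": 25},{"translation": [0,0,20],"rotation": [0,0,0],"claw": 25}]'

```text
clock: 16.85
tool_pos: [0.5376, 0.1244, 0.0554]
orientation: [-180.0, 0.0, 21.0]
force: [-0.9, -0.1, -0.5]
opening: 0.0289
gripper_force: 30.0
```

```bash
python3 - <<'E'
from h import *
st()
go([.5372,.1247,.045],21)
im,d,P,Tw,f,c=snap('scene'); save(cv2.resize(im[190:310,220:360],None,fx=4,fy=4,interpolation=cv2.INTER_CUBIC),'s3.png')
E
```

```text
clock 16.85
joint_pos [33.3648, 19.0139, -27.0902, -0.0064, -43.8954, 77.6616]
tool_pos [0.5376, 0.1244, 0.0554]
orientation [-179.9956, 0.0005, 21.0217]
force [-0.8724, -0.0806, -0.4883]
moment [-0.0374, 0.0035, 0.0217]
opening 0.0289
gripper_force 29.9998
trans [-0.3, -0.4, 10.4] rot [-0.0, 0.0, 0.0]
```

View pics/s3.png

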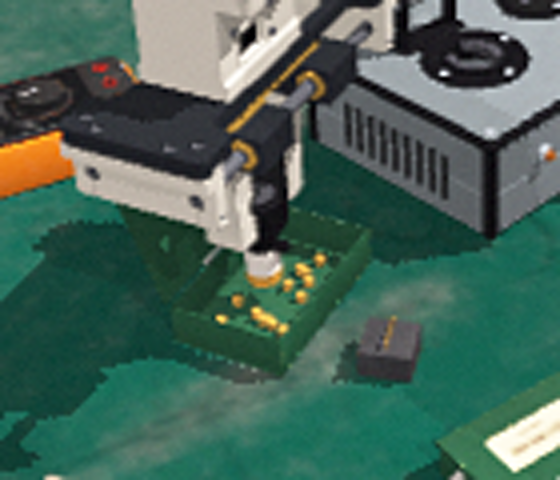

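The crop shows the barrel with its brass foot at (262,278), inside the tin between the beads and a little above the floor. I'll lower it slowly to contact.

>>> arm_command --steps '[{"translation": [0,0,4],"rotation": [0,0,0],"claw": 25},{"translation": [0,0,8],"rotation": [0,0,0],"claw": 25},{"translation": [0,0,11],"rotation": [0,0,0],"claw": 25},{"translation": [0,0,12.5],"rotation": [0,0,0],"claw": 25},{"translation": [0,0,12.5],"rotation": [0,0,0],"claw": 25}]'

```text
clock: 17.4
tool_pos: [0.5375, 0.1244, 0.0427]
orientation: [180.0, 0.0, 21.0]
force: [0.2, -0.1, -0.5]
opening: 0.0287
gripper_force: 30.0
```

>>> arm_command --steps '[{"translation": [0,0,0.5],"rotation": [0,0,0],"claw": 25},{"translation": [0,0,1],"rotation": [0,0,0],"claw": 25},{"translation": [0,0,1.5],"rotation": [0,0,0],"claw": 25},{"translation": [0,0,1.5],"rotation": [0,0,0],"claw": 25}]'

```text
clock: 17.8
tool_pos: [0.5377, 0.1245, 0.0416]
orientation: [-180.0, -0.0, 21.0]
force: [0.5, -0.1, -0.8]
opening: 0.0289
gripper_force: 30.0
```

>>> arm_command --steps '[{"translation": [0,0,0.5],"rotation": [0,0,0],"claw": 25},{"translation": [0,0,1],"rotation": [0,0,0],"claw": 25},{"translation": [0,0,1.5],"rotation": [0,0,0],"claw": 25},{"translation": [0,0,1.5],"rotation": [0,0,0],"claw": 25}]'

```text
clock: 18.2
tool_pos: [0.5383, 0.1247, 0.041]
orientation: [180.0, -0.1, 21.1]
force: [-1.6, 0.7, 8.0]
opening: 0.0288
gripper_force: 30.0
```

>>> arm_command --steps '[{"translation": [0,0,0.3],"rotation": [0,0,0],"claw": 25},{"translation": [0,0,0.6],"rotation": [0,0,0],"claw": 25},{"translation": [0,0,0.6],"rotation": [0,0,0],"claw": 25}]'

```text
clock: 18.5
tool_pos: [0.5385, 0.1248, 0.0409]
orientation: [180.0, -0.1, 21.1]
force: [-2.5, -0.5, 11.0]
opening: 0.0285
gripper_force: 30.0
```

>>> arm_command --steps '[{"translation": [0,0,-0.9],"rotation": [0,0,0],"claw": 25},{"translation": [0,0,-1.7],"rotation": [0,0,0],"claw": 25},{"translation": [0,0,-1.7],"rotation": [0,0,0],"claw": 25}]'

```text
clock: 18.8
tool_pos: [0.5376, 0.1245, 0.0411]
orientation: [-180.0, 0.0, 21.0]
force: [-0.2, 0.3, 1.0]
opening: 0.029
gripper_force: 30.0
```

>>> arm_command --steps '[{"translation": [0,0,0],"rotation": [0,0,0],"claw": 29},{"translation": [0,0,0],"rotation": [0,0,0],"claw": 31},{"translation": [0,0,0],"rotation": [0,0,0],"claw": 34},{"translation": [0,0,0],"rotation": [0,0,0],"claw": 34},{"translation": [0,0,0],"rotation": [0,0,0],"claw": 34}]'

```text
clock: 19.3
tool_pos: [0.5377, 0.1245, 0.0411]
orientation: [180.0, 0.0, 21.0]
force: [0.1, -0.2, -1.1]
opening: 0.0339
gripper_force: 0.0
```

```bash
python3 - <<'E'
from h import *
st()
im,d,P,Tw,f,c=snap('scene'); save(cv2.resize(im[220:300,240:330],None,fx=7,fy=7,interpolation=cv2.INTER_CUBIC),'s4.png')
E
```

```text
clock 19.3
joint_pos [33.3707, 20.1485, -27.838, -0.001, -42.0198, 77.6624]
tool_pos [0.5377, 0.1245, 0.0411]
orientation [179.9993, 0.0063, 21.0324]
force [0.1485, -0.2251, -1.0525]
moment [-0.0659, -0.0733, 0.0339]
opening 0.0339
gripper_force 0.0
```

View pics/s4.png

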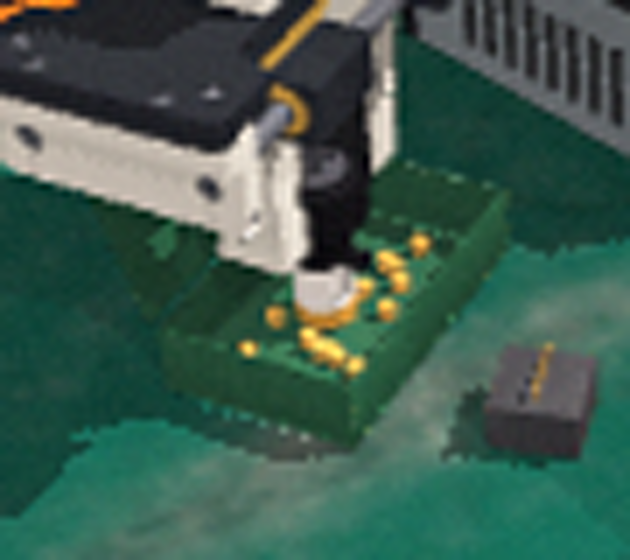

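The carrier stands upright on the tin floor at (325,300), with the fingers just off it. I'll open further and back straight up.

>>> arm_command --steps '[{"translation": [0,0,0],"rotation": [0,0,0],"claw": 38},{"translation": [0,0,0],"rotation": [0,0,0],"claw": 42},{"translation": [0,0,0],"rotation": [0,0,0],"claw": 46},{"translation": [0,0,-2],"rotation": [0,0,0],"claw": 46},{"translation": [0,0,-6],"rotation": [0,0,0],"claw": 46}]'

```text
clock: 19.85
tool_pos: [0.5375, 0.1244, 0.0471]
orientation: [180.0, 0.0, 21.0]
force: [-0.9, 0.4, -0.0]
opening: 0.0459
gripper_force: 0.0
```

>>> arm_command --steps '[{"translation": [0,0,-15],"rotation": [0,0,0],"claw": 46},{"translation": [0,0,-35],"rotation": [0,0,0],"claw": 46},{"translation": [0,0,-65],"rotation": [0,0,0],"claw": 46},{"translation": [0,0,-100],"rotation": [0,0,0],"claw": 46},{"translation": [0,0,-130],"rotation": [0,0,0],"claw": 46}]'

```text
clock: 20.35
tool_pos: [0.5378, 0.1245, 0.1794]
orientation: [-180.0, -0.1, 21.0]
force: [0.6, 0.2, -0.2]
opening: 0.046
gripper_force: 0.0
```

>>> arm_command --steps '[{"translation": [-20,0,-15],"rotation": [0,0,0],"claw": 46},{"translation": [-50,0,-30],"rotation": [0,0,0],"claw": 46},{"translation": [-50,0,-30],"rotation": [0,0,0],"claw": 46},{"translation": [-50,0,-30],"rotation": [0,0,0],"claw": 46}]'

```text
clock: 20.75
tool_pos: [0.491, 0.1066, 0.2083]
orientation: [-180.0, -0.1, 21.0]
force: [0.2, -0.2, -0.3]
opening: 0.0461
gripper_force: 0.0
```

```bash
python3 - <<'E'
from h import *
st()
im,d,P,Tw,f,c=snap('wrist'); save(im,'w3.png')
E
```

```text
clock 20.75
joint_pos [34.6926, 4.8734, -22.3259, 0.0006, -62.6635, 76.3565]
tool_pos [0.491, 0.1066, 0.2083]
orientation [-179.9682, -0.1335, 21.0493]
force [0.1997, -0.1573, -0.3441]
moment [-0.0188, -0.0526, -0.003]
opening 0.0461
gripper_force 0.0
```

View pics/w3.png

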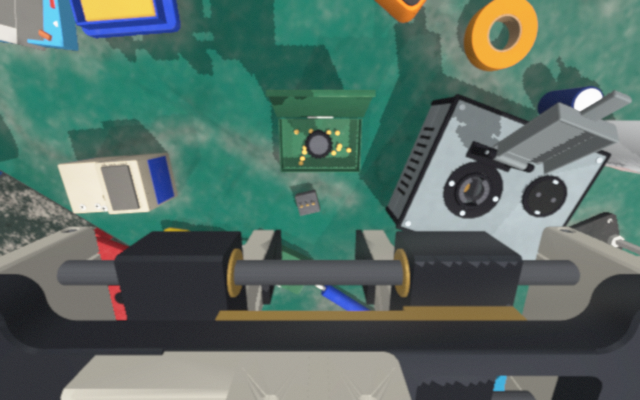

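The carrier stands upright in the middle of the tin (318,143). The holder is empty (472,190), the cover is still open (560,130), and the relay (307,200) is undisturbed. The robot touches nothing, so I'm handing in.

```bash
python3 -c "
from plant import ctrl
print(ctrl.close_job())"
```

```text
the job is handed in; nothing more can be done
None
```

The job is handed in after about 21 s of robot time: the cover is swung open, the cap unscrewed about 62° until its thread let go, and the fuse carrier stands upright in the open parts tin. No result of the judging was shown.

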